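# Pin a sprung column bracket into line

### The job

The mounting bracket has swung aside from the locator plate on its base. Swing it back by its upright tab until its hole roughly overlaps the hole in the locator plate underneath, then take the tapered pin from its stand and drive it gently down through both holes, feeling for the lower one, so that it pulls the bracket into line, until its collar sits flush on the bracket. Never press the pin on the plates with more than 40 N, leave the pin standing there let go, and do not disturb the bottle, the jar or the spanner.

Things in the scene. Friction and masses are not known exactly. Their poses are not given: they have to be found in the camera images.
- base: fixed aluminium base plate, 110 mm (its x) by 230 mm (its y) by 24 mm high; origin at the centre of its underside on the bench, z up. At (0, -80 mm) a boss, 40 mm high over the bench, carries the bracket's pivot bolt; the bracket lies along base +y when in line. Firmly clamped on it round (0, +60 mm) is a dark steel locator plate, 88 (x) by 64 (y) by 16 mm, top 40 mm above the bench
- slot_mid (a point): nominal hole place: 40 mm above the bench (the locator's top face) at base (0, +60 mm), over the middle of a 39 by 19 mm slot through the base. The real hole, in the locator plate, is straight, round, 15 mm in diameter, and lies between 8 mm towards base -x and 10 mm towards base +x of here,  on base y = +60 mm; no reading gives it, and the bracket mostly covers it: find it by feel or sight
- bracket_hole (a point): centre, in the bracket's top face (49 mm above the bench), of the straight 15 mm round hole near the bracket's free end, 140 mm from the pivot; above slot_mid when the bracket points along base +y. Frame: y along the bar away from the pivot, z up. At the start it is 13 to 42 mm from there, towards base -x
- bracket_tab (a point): centre of the upright tab on the bracket, 70 mm from the pivot along the bar (half-way to the hole): 10 mm thick across the bar (its x), 36 mm long along the bar (its y), 36 mm high, its top 85 mm above the bench. Swinging the bracket by the tab takes about 5 to 13 N sideways
- pin_grip (a point): centre of the round grip of the tapered steel pin (120 g): grip 16 mm in diameter and 46 mm long, upright, axis z up. Below the grip a collar 24 mm in diameter and 5 mm thick, then 24 mm of straight shank 14 mm in diameter, then a 22 mm long taper down to 8 mm, its end rounded off to 6 mm. The grip centre is 74 mm above the tip and 28 mm above the underside of the collar
- pin_collar (a point): centre of the underside of the pin's collar, 46 mm above the tip; z up along the pin. When the pin is home it rests on the bracket's top face, 49 mm above the bench
- stand: fixed grey plastic block 70 by 70 by 50 mm with an 18 mm through hole in its middle in which the pin stands loosely, collar on the block's top; origin at the centre of its underside
- solvent_mid (a point): middle of an amber glass bottle, 72 mm in diameter, 150 mm tall, upright: a bystander
- jar_mid (a point): middle of a white plastic jar, 52 mm in diameter, 60 mm tall, upright: a bystander
- spanner: steel spanner, 150 mm long, lying on the bench: a bystander
- pin: the tapered pin; origin at the centre of its lower end (the tip), z up along it
- bracket: flat steel bar 44 x 180 x 8 mm, 1 mm above the locator plate, turning about a vertical pivot bolt; origin on the pivot axis at its underside, y along the bar to its hole. Stiff rubber bush: stays where left when well aside; swung to base +y or a little past and let go, it springs back until its hole is about 4 mm from slot_mid (towards base -x); to shift it from there takes about 6 N at the hole

How it is judged:
By the outcome, as a careful person would: the job done as asked, in the order asked, and still so for the second after the job is handed in, with the robot touching nothing.
It also fails if it takes over 72 s, if anything falls off the work surface, if the arm or the gripper's body presses on something with over 40 N, if the wrist force passes 120 N, or if a joint passes its speed limit or range.

### The arm

A 6-joint arm with a two-finger parallel gripper is mounted at the origin on the work surface. World frame = base frame: x ahead of the robot, y to its left, z up, the work surface at z = 0. Lengths are in m, angles in degrees, forces in N, time in s.
With the tool pointing down it reaches from about 0.3 to 0.75 m from the base axis. Payload 8.5 kg.
Tool frame: the origin (TCP) lies at the very end of the fingers, on their centre line; the grasp point (between the pads) lies 19 mm behind it; z points along the fingers, y is the line along which they close (so a half turn about z gives the same grasp; the last joint's range is limited). The gripper opens to 85 mm and grips with 20 to 120 N. Pads are 22 mm wide; open, the fingers measure 114 mm over their backs; the gripper's body (76 mm by 85 mm) begins 54 mm behind the grasp point. The pads swing forward as they close: fully open they stand 13 mm farther back than shut.
Start: joints at [-85.273, 21.807, 74.336, -0, 83.858, -12.336], TCP at [0.161, -0.526, 0.231] pointing down, gripper open.
Joint ranges: [-178.18, 178.18], [-50.72, 133.34], [12.68, 142.11], [-81.47, 261.47], [9.98, 163.14], [-165.26, 165.26]. Speed limits (degrees/s): [136.94, 136.94, 180, 180, 180, 180].

### API

Orientations are given as a 3x3 rotation matrix whose columns are the frame's x, y, z axes.
In Python, from rig import env, optics, spotter gives the robot as it stands.
- The arm moves only by the shell command python3 -m crank 'ROWS' [FORCE]. ROWS is JSON, one flat list of numbers, 5 for each row, row after row: the finger opening in cm, from 0 to 8.54, then the shift along the tool's x, y, z in cm, then the turn about the tool's z in rad. A call has exactly 8 rows; each row shifts and turns the commanded pose from where the row before left it, along the tool's axes as they then stand; what a row does not reach is not made up. A row lasts 1/12 s, in which the tool goes at most 41.7 mm and 7.16 degrees, less where a joint would pass 70% of its speed; a pose out of reach is approached as far as the arm can. A call is refused whole if a number of a shift passes 4.17 or a number of a turn 0.125, either way. A call with a gripper value outside its range is refused whole. The fingers move at their own pace and stop on an object; FORCE is the grip in N (left out, the last holds). Time passes only in rows, so rows that do not move let the fingers close, or fill a call up. It gives the time, the measured TCP pose, the force, the opening and the grip force at its end, in the units of the state.
- env.observe(): the state, without advancing time (a new reading comes with each control period).
- optics.get_image(name): name is "scene" or "top" or "wrist"; returns a dict with "color" (420x560x3 uint8, red, green, blue), "intrinsics" (3x3 intrinsics, pixels), "pose" (4x4, takes a point from camera to world coordinates). Camera axes: x right, y up, looking along -z (the intrinsics and any distortion apply to the point x, -y, -z); pixel columns grow to the right and rows downward; lengths in m; the calibration is good to about 2 mm. A picture is of the moment at which its call begins. There is no depth.
- env.close_job(): hands the job in; it is judged then, once.
Trained networks look in a picture, given as the dict that the camera call returned (one of the last four; its "shot" number tells which), for a name from the list of things; names that differ only in an ending like _2 or _b are one class to them, and where a whole thing is asked for, a point or a joint stands for the part that bears it (a point fixed in the world has none). Each returns a list of dicts, best first, with "score" (0 to 1); they miss things now and then, are a little off and sometimes report something else, mostly with a low value. They report only what shows in the picture. A call takes as long as a camera call.
- spotter.look_for(picture, query): "at" ([column, row] as shares, 0 to 1, of the picture: columns of its width, rows of its height, amid what is visible of it).
The state is a dict: "time_s": time; "q": joint angles; "qvel": joint speeds; "joint_efforts": joint torques, N m; "position": TCP position; "tool_rot": TCP orientation; "ft_force": force on the tool from outside, world axes, zero at the start; "wrist_torque": the same for the moment, N m; "grip_width": finger opening in m; "gripper_force": force on a finger pad.
Only numpy, scipy, OpenCV 4.12 (cv2) and the standard library are available. Lean on these libraries where they do the work, as an engineer would, in place of code of your own. Each camera call takes 0.05 s, during which the arm holds its last target. There are 200 camera calls.

## Working session

There is one attempt and no reset: what is moved stays moved. The work goes in short steps, Python scripts to look and compute and a shell command to move; the robot and the scene stay as the last step left them, time stands still between calls to the robot, and variables do not carry over. Pictures are saved under pics/ and viewed, at most 10 in all, crops included, and the job is handed in when it is done.

```bash
mkdir -p pics; ls
cat > h.py <<'E'
import numpy as np, cv2
from rig import env, optics, spotter
def ray(im,px):
    K=np.array(im["intrinsics"]);P=np.array(im["pose"])
    d=np.linalg.inv(K)@[px[0],px[1],1]; d=P[:3,:3]@(d*[1,-1,-1]); return P[:3,3],d
def atz(im,px,z):
    o,d=ray(im,px); return o+d*(z-o[2])/d[2]
def proj(im,p):
    K=np.array(im["intrinsics"]);P=np.array(im["pose"])
    c=P[:3,:3].T@(np.array(p)-P[:3,3]); c=c*[1,-1,-1]; u=K@c; return u[:2]/u[2]
def tri(rs):
    A=np.zeros((3,3));b=np.zeros(3)
    for o,d in rs:
        d=d/np.linalg.norm(d);M=np.eye(3)-np.outer(d,d);A+=M;b+=M@o
    return np.linalg.solve(A,b)
def save(im,n): cv2.imwrite("pics/"+n,im["color"][:,:,::-1])
def find(im,q):
    r=spotter.look_for(im,q); return [(np.round(np.array(x["at"])*[560,420],1),round(x["score"],2)) for x in r[:2]]
E
python3 - <<'E'
from h import *
Z=dict(base=.03,bracket=.049,bracket_hole=.049,bracket_tab=.085,pin_grip=.078,pin_collar=.05,stand=.05,solvent_mid=.075,jar_mid=.03,spanner=.005,pin=.08)
ims={}
for n in("scene","top"):
    im=optics.get_image(n);save(im,n+"0.png");ims[n]=im;print(n,np.round(im["pose"],3).tolist(),im["intrinsics"])
    for k,z in Z.items():
        for p,s in find(im,k): print(k,p,s,np.round(atz(im,p,z),4))
s=env.observe();print(s["time_s"],s["tool_rot"],s["ft_force"])
E
```

```text
pics
scene [[-0.802, -0.469, 0.369, 0.941], [0.597, -0.613, 0.518, 0.534], [-0.016, 0.636, 0.771, 0.869], [0.0, 0.0, 0.0, 1.0]] [[429.11528097   0.         277.84086434]
 [  0.         429.11528097 212.50882965]
 [  0.           0.           1.        ]]
base [251.6 210.3] 0.84 [ 0.588  -0.0761  0.03  ]
base [240.2 128.8] 0.19 [ 0.4338 -0.3625  0.03  ]
bracket [253.1 192.9] 0.74 [ 0.5599 -0.1081  0.049 ]
bracket_hole [252.2 191.4] 0.82 [ 0.5588 -0.1139  0.049 ]
bracket_tab [247.9 191.9] 0.64 [ 0.585  -0.0905  0.085 ]
bracket_tab [242.9 128.8] 0.21 [ 0.461 -0.299  0.085]
pin_grip [344.5 268.4] 0.74 [0.5413 0.2149 0.078 ]
pin_collar [345.2 269.3] 0.54 [0.5275 0.2063 0.05  ]
pin_collar [253.1 194.7] 0.2 [ 0.5639 -0.1022  0.05  ]
stand [340.2 283.7] 0.79 [0.5608 0.2269 0.05  ]
solvent_mid [402.  341.6] 0.82 [0.5631 0.4018 0.075 ]
solvent_mid [248.2 209.7] 0.64 [ 0.6124 -0.0499  0.075 ]
jar_mid [239.4 126.4] 0.62 [ 0.4295 -0.3734  0.03  ]
spanner [251.7 303. ] 0.65 [0.7293 0.1278 0.005 ]
spanner [255.1 209. ] 0.33 [ 0.5677 -0.0923  0.005 ]
pin [343.2 269.1] 0.47 [0.5457 0.2154 0.08  ]
top
[... 368 characters left out ...]
206.6] 0.63 [ 0.5712 -0.1159  0.049 ]
bracket_tab [423.6 257.6] 0.7 [ 0.4337 -0.3558  0.085 ]
bracket_tab [324.6 210.1] 0.69 [ 0.5557 -0.1092  0.085 ]
pin_grip [202.9 218.8] 0.44 [0.5346 0.208  0.078 ]
pin_collar [204.5 218.7] 0.4 [0.539  0.2099 0.05  ]
stand [207.1 221.8] 0.84 [0.5305 0.2026 0.05  ]
solvent_mid [131.9 212.7] 0.95 [0.5517 0.3977 0.075 ]
jar_mid [421.1 256.9] 0.67 [ 0.4381 -0.368   0.03  ]
spanner [234.9 162.4] 0.76 [0.7084 0.1375 0.005 ]
pin [206.6 216.4] 0.67 [0.5407 0.198  0.08  ]
1.2 [[ 9.55983000e-01  2.93422056e-01  5.31590778e-06]
 [ 2.93422056e-01 -9.55983000e-01  2.03392203e-05]
 [ 1.10498933e-05 -1.78841443e-05 -1.00000000e+00]] [-1.43202947  0.48029047 -0.36486294]
```

Run:
```python
import cv2,numpy as np
a=cv2.imread("pics/top0.png")[120:300,180:400];b=cv2.imread("pics/scene0.png")[130:310,180:380]
a=cv2.resize(a,None,fx=3.6,fy=3.3,interpolation=cv2.INTER_CUBIC)
cv2.imwrite("pics/top0c.png",cv2.resize(cv2.imread("pics/top0.png")[130:290,190:400],(787,600),interpolation=3))
cv2.imwrite("pics/scene0c.png",cv2.resize(b,(667,600),interpolation=3))
```

```text
(no output)
```

View pics/top0c.png

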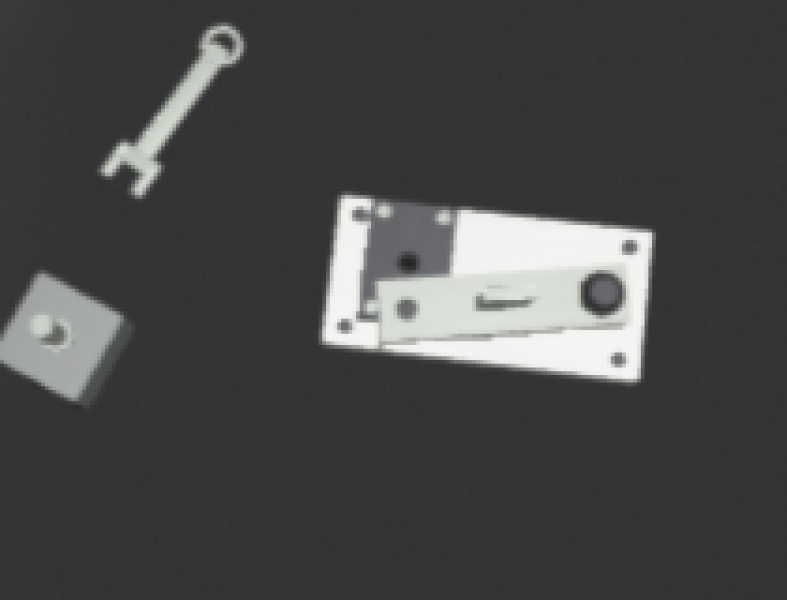

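View pics/scene0c.png

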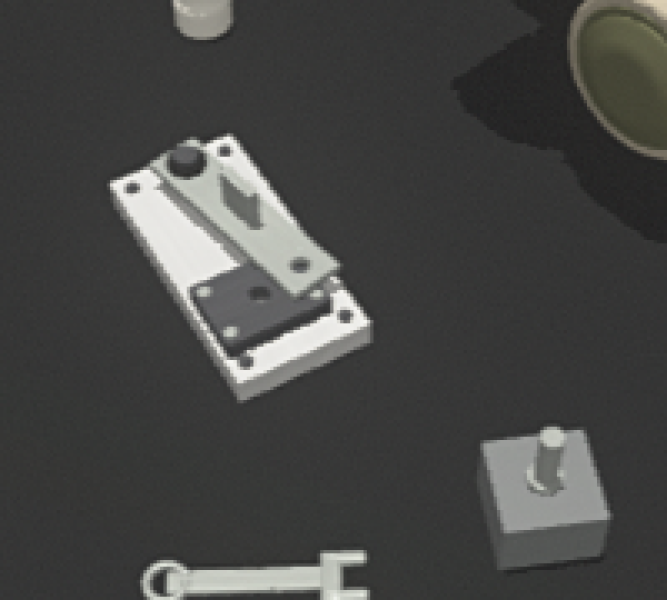

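The pictures agree. Locator hole in full-image pixels: top (298.6, 199.9), scene (258, 217.6). Bracket hole: top (298.3, 212.4), scene (270, 209.2). Pivot: top (351, 208). Pin top: top (201, 217), scene (345, 260). The spotter's solvent and jar reports fit, and its "bracket_tab" hit on the jar is false.

Run:
```python
from h import *
T=optics.get_image("top");S=optics.get_image("scene")
def dark(im,p,r=6):
    g=cv2.cvtColor(im["color"],cv2.COLOR_RGB2GRAY).astype(float);x,y=map(round,p)
    for _ in range(3):
        w=g[y-r:y+r+1,x-r:x+r+1];yy,xx=np.mgrid[y-r:y+r+1,x-r:x+r+1]
        m=np.clip((w.min()*.6+np.median(w)*.4)-w,0,None)*(np.hypot(xx-p[0],yy-p[1])<5)
        p=((m*xx).sum()/m.sum(),(m*yy).sum()/m.sum())
    return p
for n,a,b,z in(("loc",(298.6,199.9),(258,217.6),.04),("brk",(298.3,212.4),(270,209.2),.049)):
    pa,pb=dark(T,a,4),dark(S,b,4)
    print(n,np.round(pa,1),np.round(pb,1),np.round([atz(T,pa,z),atz(S,pb,z),tri([ray(T,pa),ray(S,pb)])],4).tolist())
print("pintop",np.round([atz(T,(200.9,216.7),.101),atz(S,(345.2,260.2),.101)],4).tolist())
print("collar",np.round([atz(T,(204.6,218.7),.055),atz(S,(180+547/3.335,130+482/3.333),.055)],4).tolist())
g=cv2.cvtColor(T["color"],cv2.COLOR_RGB2GRAY)
m=(g>150).astype(np.uint8);m[:, :270]=0;m[:170]=0
c=max(cv2.findContours(m,0,2)[0],key=cv2.contourArea);r=cv2.minAreaRect(c);print(r)
C=[atz(T,p,.024) for p in cv2.boxPoints(r)];print(np.round(C,4).tolist(),np.round(np.mean(C,0),4))
for k in range(4):print(np.linalg.norm(C[k]-C[k-1]))
print("bolt",atz(T,(350.9,208.1),.06),atz(T,(350.9,208.1),.055),atz(S,(236.1,178),.055))
W=optics.get_image("wrist");save(W,"w0.png");print(np.round(W["pose"],3).tolist())
```

```text
loc [298.6 199.6] [257.3 217.3] [[0.5922, -0.0432, 0.04], [0.5938, -0.0415, 0.04], [0.5927, -0.0433, 0.0374]]
brk [298.  211.8] [269.6 209.2] [[0.5573, -0.0413, 0.049], [0.5585, -0.0378, 0.049], [0.5573, -0.0409, 0.0454]]
pintop [[0.5367, 0.2082, 0.101], [0.538, 0.21, 0.101]]
collar [[0.5382, 0.2085, 0.055], [0.5413, 0.2168, 0.055]]
((451.55010986328125, 392.9949645996094), (61.69657897949219, 93.76895904541016), 84.22566986083984)
[[0.1581, -0.3048, 0.024], [0.1826, -0.5427, 0.024], [0.0366, -0.5451, 0.024], [0.0124, -0.313, 0.024]] [ 0.0974 -0.4264  0.024 ]
0.14591051095732274
0.23913661927560503
0.1460369305954703
0.23338585873785772
bolt [ 0.56506425 -0.18106886  0.06      ] [ 0.56592695 -0.1818708   0.055     ] [ 0.56831769 -0.17448885  0.055     ]
[[0.293, 0.913, 0.283, 0.233], [-0.956, 0.28, 0.087, -0.504], [-0.0, -0.296, 0.955, 0.375], [0.0, 0.0, 0.0, 1.0]]
```

```bash
python3 -m crank '[0,0,0,0,-0.125,0,0,0,0,-0.125,0,0,0,0,-0.125,0,0,0,0,-0.125,0,0,0,0,-0.125,0,0,0,0,-0.125,0,0,0,0,-0.125,0,0,0,0,-0.125]' 40
python3 -m crank '[0,0,0,0,-0.125,0,0,0,0,-0.03,0,3.28,2.23,0,0,0,3.28,2.23,0,0,0,3.28,2.23,0,0,0,3.28,2.23,0,0,0,3.28,2.23,0,0,0,3.28,2.23,0,0]'
python3 -m crank '[0,3.28,2.23,0,0,0,3.28,2.23,0,0,0,3.28,2.23,0,0,0,3.28,2.23,0,0,0,3.28,2.23,0,0,0,3.28,2.23,0,0,0,3.28,2.23,0,0,0,3.28,2.23,0,0]'
cat > st.py <<'E'
from h import *
import sys
s=env.observe();R=np.array(s["tool_rot"]);p=np.array(s["position"])
print("t",s["time_s"],"p",np.round(p,4),"yaw_y",round(float(np.degrees(np.arctan2(R[1,1],R[0,1]))),2),"F",np.round(s["ft_force"],1),"M",np.round(s["wrist_torque"],2),"w",round(s["grip_width"],4),s["gripper_force"])
if len(sys.argv)>3:
    t=np.array(list(map(float,sys.argv[1:4])));print("tool delta cm",np.round(100*R.T@(t-p),2))
E
python3 st.py .526 -.106 .062
python3 - <<'E'
from h import *
W=optics.get_image("wrist");save(W,"w1.png");T=optics.get_image("top")
for k,z in(("bracket_hole",.049),("bracket_tab",.085),("base",.024),("bracket",.049)):
    for p,s in find(W,k): print(k,p,s,np.round(atz(W,p,z),4))
E
```

```text
time_s: 2.02
position: [0.1614, -0.5258, 0.2313]
tool_rot: [[0.264, 0.965, -0.0], [0.965, -0.264, -0.0], [-0.0, -0.0, -1.0]]
ft_force: [-1.0, 1.2, -0.5]
grip_width: -0.0003
gripper_force: 0.0
time_s: 2.68
position: [0.3183, -0.3445, 0.2315]
tool_rot: [[0.118, 0.993, 0.0], [0.993, -0.118, -0.0], [-0.0, 0.0, -1.0]]
ft_force: [1.0, -0.9, -0.1]
grip_width: 0.0002
gripper_force: 0.0
time_s: 3.35
position: [0.5265, -0.1047, 0.2315]
tool_rot: [[0.118, 0.993, 0.0], [0.993, -0.118, -0.0], [-0.0, 0.0, -1.0]]
ft_force: [-0.5, -1.3, 0.7]
grip_width: -0.0
gripper_force: 0.0
t 3.35 p [ 0.5265 -0.1047  0.2315] yaw_y -6.75 F [-0.5 -1.3  0.7] M [0.01 0.   0.04] w -0.0 0.0
tool delta cm [-0.14 -0.04 16.95]
bracket_hole [320.4 180.2] 0.81 [ 0.5657 -0.1031  0.049 ]
bracket_tab [316.4 179.2] 0.56 [ 0.5591 -0.0938  0.085 ]
base [330.9 155.4] 0.73 [ 0.5801 -0.0858  0.024 ]
bracket [316.5 181.2] 0.83 [ 0.5621 -0.1036  0.049 ]
```

View pics/w1.png

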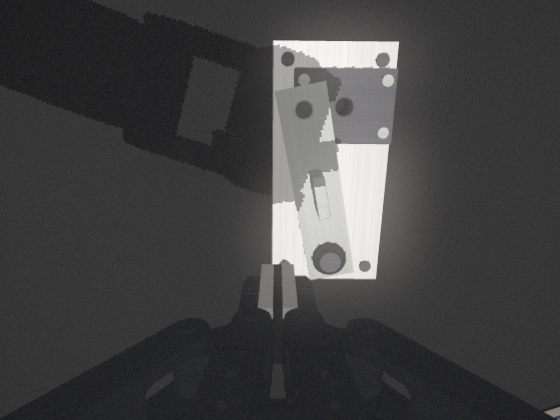

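The wrist view shows the bracket hole at (304,109), the locator hole at (344,107), the tab top from about (315,172) to (323,218) and the bolt at (330,260).

```bash
python3 - <<'E'
from h import *
W=optics.get_image("wrist")
for n,p,z in(("brk",(304,109),.049),("loc",(344,107),.04),("tabA",(315,172),.085),("tabB",(322,217),.085),("bolt",(330,262),.06),
 ("c1",(274,41),.024),("c2",(398,42),.024),("c3",(377,278),.024),("L1",(394,68),.04),("L2",(391,144),.04)):print(n,np.round(atz(W,p,z),4))
E
python3 -m crank '[0,-0.14,0,2.2,0,0,0,0,2.2,0,0,0,0,2.2,0,0,0,0,2.2,0,0,0,0,2.2,0,0,0,0,2.2,0,0,0,0,2.2,0,0,0,0,1.4,0]'
python3 st.py
```

```text
brk [ 0.5553 -0.042   0.049 ]
loc [ 0.591  -0.0448  0.04  ]
tabA [ 0.5569 -0.0903  0.085 ]
tabB [ 0.5594 -0.1288  0.085 ]
bolt [ 0.5654 -0.1823  0.06  ]
c1 [0.5365 0.0175 0.024 ]
c2 [0.6444 0.0037 0.024 ]
c3 [ 0.6172 -0.224   0.024 ]
L1 [ 0.6355 -0.0179  0.04  ]
L2 [ 0.6312 -0.082   0.04  ]
time_s: 4.37
position: [0.5241, -0.1089, 0.0617]
tool_rot: [[0.12, 0.993, -0.002], [0.993, -0.12, 0.001], [0.001, -0.002, -1.0]]
ft_force: [1.3, 0.2, -0.6]
grip_width: 0.0
gripper_force: 0.0
t 4.3667 p [ 0.5241 -0.1089  0.0617] yaw_y -6.89 F [ 1.3  0.2 -0.6] M [-0.02 -0.04  0.03] w 0.0 0.0
```

```bash
python3 -m crank '[0,0,0.4,0,0,0,0,0.4,0,0,0,0,0.4,0,0,0,0,0.4,0,0,0,0,0.4,0,0,0,0,0.3,0,0,0,0,0.3,0,0,0,0,0.2,0,0]'
python3 -m crank '[0,0,0.2,0,0,0,0,0.2,0,0,0,0,0.1,0,0,0,0,0.1,0,0,0,0,0.1,0,0,0,0,0.1,0,0,0,0,0,0,0,0,0,0,0,0]'
python3 - <<'E'
from h import *
W=optics.get_image("wrist");save(W,"w2.png")
E
```

```text
time_s: 5.03
position: [0.5518, -0.1104, 0.0639]
tool_rot: [[0.117, 0.993, -0.004], [0.993, -0.117, 0.002], [0.001, -0.004, -1.0]]
ft_force: [-9.2, 3.8, 6.1]
grip_width: -0.0002
gripper_force: 5.3
time_s: 5.7
position: [0.5588, -0.1108, 0.0638]
tool_rot: [[0.117, 0.993, -0.006], [0.993, -0.117, 0.002], [0.002, -0.006, -1.0]]
ft_force: [-12.2, 4.9, 8.0]
grip_width: -0.0002
gripper_force: 6.5
```

View pics/w2.png

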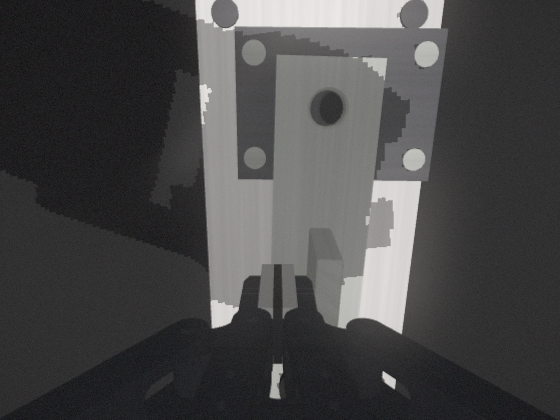

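The bracket hole is at (327,107). The darker locator hole shows through it, centred a few pixels to the right at about (332,108), so they overlap closely. I'll measure, then back off.

```bash
python3 - <<'E'
from h import *
W=optics.get_image("wrist")
g=cv2.cvtColor(W["color"],cv2.COLOR_RGB2GRAY)
print(np.round(atz(W,(327,107),.049),4),np.round(atz(W,(332,108),.04),4))
print(g[107,300:352:2].tolist())
E
python3 -m crank '[0,0,0.1,0,0,0,0,0.1,0,0,0,0,0,0,0,0,0,-0.5,0,0,0,0,-0.5,0,0,0,0,-0.5,0,0,0,0,-0.5,0,0,0,0,-0.3,0,0]'
python3 -m crank '[0,0,0,-1.5,0,0,0,0,-1.5,0,0,0,0,-1.5,0,0,0,0,-1.5,0,0,0,0,-1.5,0,0,0,0,-1.0,0,0,0,0,0,0,0,0,0,0,0]'
python3 - <<'E'
from h import *
W=optics.get_image("wrist");save(W,"w3.png");S=optics.get_image("scene");save(S,"s3.png")
for im in(W,S):
    for k,z in(("bracket_hole",.049),("bracket_tab",.085)):print(k,find(im,k))
E
```

```text
[ 0.5873 -0.0407  0.049 ] [ 0.5906 -0.0417  0.04  ]
[128, 123, 124, 122, 112, 79, 71, 75, 72, 67, 46, 51, 51, 52, 48, 51, 52, 58, 53, 53, 47, 57, 94, 112, 115, 125]
time_s: 6.47
position: [0.5398, -0.1097, 0.0635]
tool_rot: [[0.118, 0.993, 0.0], [0.993, -0.118, -0.0], [-0.0, 0.0, -1.0]]
ft_force: [0.1, -0.1, 0.4]
grip_width: 0.0001
gripper_force: 0.0
time_s: 7.13
position: [0.5402, -0.1097, 0.1482]
tool_rot: [[0.118, 0.993, 0.0], [0.993, -0.118, -0.0], [-0.0, 0.0, -1.0]]
ft_force: [-0.5, 0.0, -0.2]
grip_width: 0.0001
gripper_force: 0.0
bracket_hole [(array([330.3, 184. ]), 0.85)]
bracket_tab [(array([325.4, 183.9]), 0.78)]
bracket_hole [(array([248.3, 193.3]), 0.69)]
bracket_tab [(array([342.1, 281.2]), 0.72)]
```

View pics/w3.png

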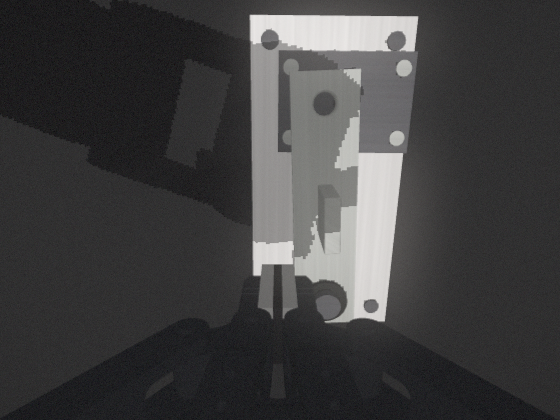

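Released, the bracket hole is at (324,103). Now over to the pin, viewing it from a little short of it.

```bash
python3 - <<'E'
from h import *
W=optics.get_image("wrist");print(np.round(atz(W,(324,103.5),.049),4))
E
python3 -m crank '[8.5,0,0,-3.5,0,8.5,3.6,-0.58,-1.5,0,8.5,3.6,-0.58,0,0,8.5,3.6,-0.58,0,0,8.5,3.6,-0.58,0,0,8.5,3.6,-0.58,0,0,8.5,3.6,-0.58,0,0,8.5,3.6,-0.58,0,0]'
python3 -m crank '[8.5,0,0,0,0,8.5,0,0,0,0,8.5,0,0,0,0,8.5,0,0,0,0,8.5,0,0,0,0,8.5,0,0,0,0,8.5,0,0,0,0,8.5,0,0,0,0]'
python3 - <<'E'
from h import *
W=optics.get_image("wrist");save(W,"w4.png")
for k,z in(("pin_grip",.078),("stand",.05),("pin",.08)):
    for p,s in find(W,k):print(k,p,s,np.round(atz(W,p,z),4))
print(proj(W,(.5373,.209,.101)),proj(W,(.5373,.209,.05)))
E
```

```text
[ 0.5775 -0.0399  0.049 ]
time_s: 8.15
position: [0.5291, 0.1471, 0.1982]
tool_rot: [[0.118, 0.993, -0.0], [0.993, -0.118, 0.0], [-0.0, -0.0, -1.0]]
ft_force: [0.7, -0.1, -0.4]
grip_width: 0.0852
gripper_force: 0.0
time_s: 8.82
position: [0.5296, 0.1449, 0.1984]
tool_rot: [[0.118, 0.993, 0.0], [0.993, -0.118, 0.0], [0.0, 0.0, -1.0]]
ft_force: [0.4, 0.2, 0.4]
grip_width: 0.085
gripper_force: 0.0
pin_grip [278.2 110. ] 0.75 [0.538  0.2135 0.078 ]
stand [276.6  98.9] 0.84 [0.5377 0.221  0.05  ]
stand [349.3 378.2] 0.31 [ 0.5769 -0.0446  0.05  ]
pin [279.8 113.9] 0.69 [0.5388 0.2108 0.08  ]
[278.06721254 118.31302999] [277.90315427 115.19098254]
```

View pics/w4.png

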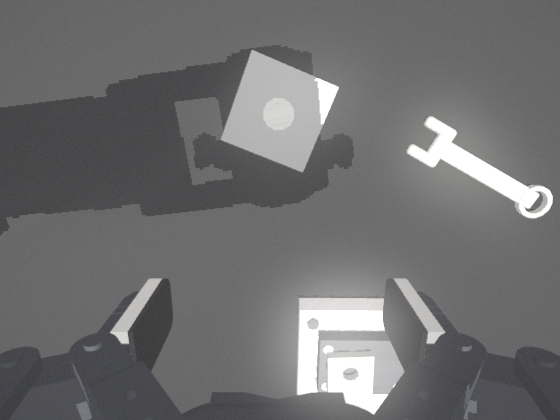

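The wrist camera looks nearly along the pin, whose disc is at (279,114), in the middle of the stand (about (278,112)). That matches my estimate (0.538, 0.2095).

```bash
python3 -m crank '[8.5,2.2,0.03,0,0,8.5,2.2,0.04,0,0,8.5,2.1,0,0,0,8.5,0,0,3,0,8.5,0,0,3,0,8.5,0,0,3,0,8.5,0,0,2.5,0,8.5,0,0,1.1,0]'
python3 -m crank '[8.5,0,0,0.6,0,8.5,0,0,0.2,0,8.5,0,0,0,0,4,0,0,0,0,1,0,0,0,0,1,0,0,0,0,1,0,0,0,0,1,0,0,0,0]' 80
python3 -m crank '[1,0,0,0,0,1,0,0,0,0,1,0,0,0,0,1,0,0,0,0,1,0,0,0,0,1,0,0,0,0,1,0,0,0,0,1,0,0,0,0]' 
python3 st.py
```

```text
time_s: 9.68
position: [0.5364, 0.2096, 0.069]
tool_rot: [[0.118, 0.993, -0.005], [0.993, -0.118, -0.001], [-0.001, -0.005, -1.0]]
ft_force: [0.1, -0.2, 0.6]
grip_width: 0.0851
gripper_force: 0.0
time_s: 10.35
position: [0.538, 0.2098, 0.0647]
tool_rot: [[0.118, 0.993, 0.001], [0.993, -0.118, 0.0], [0.0, 0.001, -1.0]]
ft_force: [-0.4, -0.7, -0.4]
grip_width: 0.025
gripper_force: 0.0
time_s: 11.02
position: [0.5381, 0.2098, 0.0647]
tool_rot: [[0.118, 0.993, 0.001], [0.993, -0.118, 0.0], [0.0, 0.001, -1.0]]
ft_force: [-0.6, -0.5, 5.3]
grip_width: 0.014
gripper_force: 77.9
t 11.0167 p [0.5381 0.2098 0.0647] yaw_y -6.76 F [-0.6 -0.5  5.3] M [-0.05  0.19  0.  ] w 0.014 77.8744375705719
```

```bash
python3 -m crank '[1,0,0,-0.5,0,1,0,0,-1,0,1,0,0,-1.5,0,1,0,0,-1.5,0,1,0,0,-1.5,0,1,0,0,-1.5,0,1,0,0,-1,0,1,0,0,-0.5,0]' 100
python3 st.py
python3 - <<'E'
from h import *
T=optics.get_image("top");S=optics.get_image("scene");W=optics.get_image("wrist")
out=[]
def cen(im,c,r,n):
    g=cv2.cvtColor(im["color"],cv2.COLOR_RGB2GRAY);x,y=map(int,np.round(c))
    w=cv2.resize(g[y-r:y+r,x-r:x+r],(260,260),interpolation=3);out.append(w)
for im,n,r in((T,"T",13),(S,"S",13),(W,"W",40)):
    c=proj(im,(.5785,-.0415,.049));print(n,np.round(c),r);
    try: cen(im,c,r,n)
    except Exception as e: print(e)
cv2.imwrite("pics/h5.png",np.hstack(out))
E
```

```text
time_s: 11.68
position: [0.5382, 0.2099, 0.156]
tool_rot: [[0.118, 0.993, 0.002], [0.993, -0.118, 0.0], [0.001, 0.002, -1.0]]
ft_force: [0.2, -0.6, -1.4]
grip_width: 0.0138
gripper_force: 97.4
t 11.6833 p [0.5382 0.2099 0.156 ] yaw_y -6.76 F [ 0.2 -0.6 -1.4] M [-0.02 -0.03  0.01] w 0.0138 97.43358850479126
T [298. 204.] 13
S [262. 212.] 13
W [354. 468.] 40
OpenCV(4.12.0) /io/opencv/modules/imgproc/src/resize.cpp:4208: error: (-215:Assertion failed) !ssize.empty() in function 'resize'
```

View pics/h5.png

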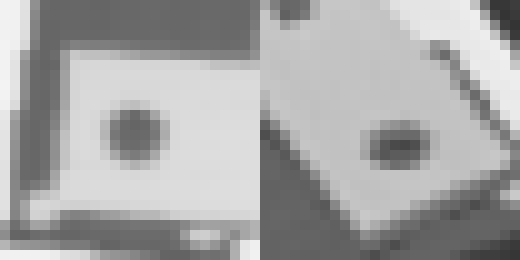

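The pin is held (−1.4 N). The bracket hole is at top pixel (298.0, 203.9) and scene pixel (262.5, 213.2).

```bash
python3 - <<'E'
from h import *
T=optics.get_image("top");S=optics.get_image("scene")
a=atz(T,(298.0,203.9),.049);b=atz(S,(262.5,213.2),.049);print(a,b)
# pin top bias check in cameras now
E
python3 st.py .5785 -.0415 .141
```

```text
[ 0.57882013 -0.04143137  0.049     ] [ 0.57985437 -0.03809252  0.049     ]
t 11.9333 p [0.5375 0.2097 0.1534] yaw_y -6.77 F [ 0.5 -0.1 -0.6] M [-0.04  0.02  0.01] w 0.0141 97.43626713752747
tool delta cm [-24.46   7.03   1.24]
```

```bash
python3 -m crank '[1,-3.4,0.98,0,0,1,-3.5,1.01,0,0,1,-3.5,1.01,0,0,1,-3.5,1.01,0,0,1,-3.5,1.01,0,0,1,-3.5,1.01,0,0,1,-2.5,0.75,0,0,1,-1.02,0.3,0.6,0]'
python3 -m crank '[1,0,0,0.5,0,1,0,0,0.5,0,1,0,0,0.4,0,1,0,0,0.4,0,1,0,0,0,0,1,0,0,0,0,1,0,0,0,0,1,0,0,0,0]'
python3 st.py .579 -.0412 .1215
python3 - <<'E'
from h import *
S=optics.get_image("scene");W=optics.get_image("wrist")
a=cv2.resize(S["color"][180:250,215:315],(780,546),interpolation=3)
b=cv2.resize(W["color"],(400,300)); cv2.imwrite("pics/s6.png",a[:,:,::-1]);cv2.imwrite("pics/w6.png",W["color"][:,:,::-1])
E
```

```text
time_s: 12.6
position: [0.5801, -0.0446, 0.1482]
tool_rot: [[0.121, 0.993, 0.001], [0.993, -0.121, -0.001], [-0.001, 0.001, -1.0]]
ft_force: [0.8, 0.7, -1.4]
grip_width: 0.0138
gripper_force: 97.5
time_s: 13.27
position: [0.5796, -0.0407, 0.1306]
tool_rot: [[0.117, 0.993, 0.001], [0.993, -0.117, -0.0], [-0.0, 0.001, -1.0]]
ft_force: [-0.2, 0.0, 0.1]
grip_width: 0.0133
gripper_force: 97.5
t 13.2667 p [ 0.5796 -0.0407  0.1306] yaw_y -6.73 F [-0.2  0.   0.1] M [0.01 0.04 0.05] w 0.0133 97.48800158500671
tool delta cm [-0.05 -0.05  0.91]
```

View pics/s6.png

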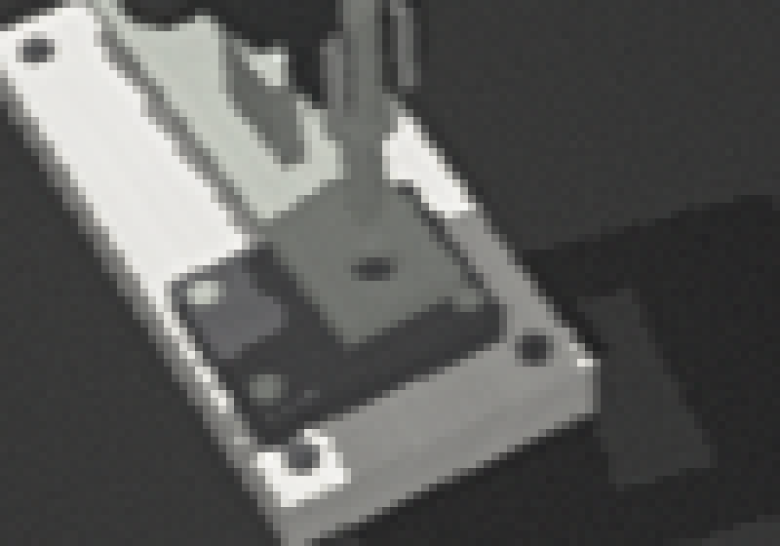

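The tip is at about (367,230) in the crop and the hole at (372,268). I compare both in the same camera to cancel its bias.

```bash
python3 - <<'E'
from h import *
S=optics.get_image("scene")
f=lambda x,y:(215+x/7.8-.5,180+y/7.8-.5)
print("tip obs",f(367,230),"exp",proj(S,(.5796,-.0407,.0699)),atz(S,f(367,230),.0699));print("hole",atz(S,f(372,268),.049))
E
python3 -m crank '[1,0,0,0.5,0,1,0,0,0.3,0,1,0,0,0.2,0,1,0,0,0.2,0,1,0,0,0.1,0,1,0,0,0.1,0,1,0,0,0.1,0,1,0,0,0,0]'
```

```text
tip obs (261.55128205128204, 208.9871794871795) exp [261.59081861 207.05974273] [ 0.58322354 -0.03573863  0.0699    ]
hole [ 0.58167987 -0.03683281  0.049     ]
time_s: 14.08
position: [0.5794, -0.041, 0.1152]
tool_rot: [[0.118, 0.993, -0.0], [0.993, -0.118, 0.0], [0.0, -0.0, -1.0]]
ft_force: [-0.0, 0.2, -1.4]
grip_width: 0.014
gripper_force: 97.5
```

```bash
python3 -m crank '[1,-0.09,-0.09,0,0,1,0,0,0,0,1,0,0,0.3,0,1,0,0,0.2,0,1,0,0,0.2,0,1,0,0,0.1,0,1,0,0,0,0,1,0,0,0,0]'
python3 st.py
```

```text
time_s: 14.75
position: [0.5785, -0.0418, 0.1072]
tool_rot: [[0.118, 0.993, -0.0], [0.993, -0.118, 0.0], [0.0, -0.0, -1.0]]
ft_force: [0.6, -0.5, -1.3]
grip_width: 0.0136
gripper_force: 97.5
t 14.75 p [ 0.5785 -0.0418  0.1072] yaw_y -6.76 F [ 0.6 -0.5 -1.3] M [ 0.02  0.02 -0.03] w 0.0136 97.48828768730164
```

```bash
python3 -m crank '[1,0,0,0.1,0,1,0,0,0.1,0,1,0,0,0.1,0,1,0,0,0.05,0,1,0,0,0.05,0,1,0,0,0,0,1,0,0,0,0,1,0,0,0,0]'
python3 st.py
```

```text
time_s: 15.42
position: [0.5785, -0.0418, 0.1034]
tool_rot: [[0.118, 0.993, 0.0], [0.993, -0.118, -0.0], [-0.0, 0.0, -1.0]]
ft_force: [-0.4, -0.2, -1.4]
grip_width: 0.0139
gripper_force: 97.5
t 15.4167 p [ 0.5785 -0.0418  0.1034] yaw_y -6.76 F [-0.4 -0.2 -1.4] M [0.04 0.02 0.02] w 0.0139 97.48828053474426
```

```bash
python3 -m crank '[1,0,0.15,0,0,1,0,0.15,0,0,1,0,0.15,0,0,1,0,0.15,0,0,1,0,0.15,0,0,1,0,0.15,0,0,1,0,0.1,0,0,1,0,0,0,0]'
python3 st.py .5915 -.044 .103
```

```text
time_s: 16.08
position: [0.5873, -0.0427, 0.103]
tool_rot: [[0.118, 0.993, -0.004], [0.993, -0.118, 0.001], [0.0, -0.004, -1.0]]
ft_force: [-5.4, 0.9, 0.6]
grip_width: 0.0137
gripper_force: 97.7
t 16.0833 p [ 0.5873 -0.0427  0.103 ] yaw_y -6.75 F [-5.4  0.9  0.6] M [ 0.17  1.26 -0.01] w 0.0137 97.69339442253113
tool delta cm [-0.08  0.43 -0.  ]
```

```bash
python3 -m crank '[1,0,0.15,0,0,1,0,0.15,0,0,1,0,0.1,0,0,1,0,0.05,0,0,1,0,0,0,0,1,0,0,0,0,1,0,0,0,0,1,0,0,0,0]'
python3 st.py
python3 -m crank '[1,0,0,0.1,0,1,0,0,0.1,0,1,0,0,0.05,0,1,0,0,0.05,0,1,0,0,0.05,0,1,0,0,0.05,0,1,0,0,0,0,1,0,0,0,0]'
python3 st.py
```

```text
time_s: 16.75
position: [0.5915, -0.0432, 0.1029]
tool_rot: [[0.118, 0.993, -0.004], [0.993, -0.118, 0.001], [0.0, -0.004, -1.0]]
ft_force: [-5.6, 0.7, 1.4]
grip_width: 0.0135
gripper_force: 97.7
t 16.75 p [ 0.5915 -0.0432  0.1029] yaw_y -6.75 F [-5.6  0.7  1.4] M [0.06 1.33 0.02] w 0.0135 97.69713521003723
time_s: 17.42
position: [0.5917, -0.0429, 0.0991]
tool_rot: [[0.117, 0.993, -0.003], [0.993, -0.117, 0.001], [0.001, -0.004, -1.0]]
ft_force: [-5.3, 2.3, 2.7]
grip_width: 0.0135
gripper_force: 97.8
t 17.4167 p [ 0.5917 -0.0429  0.0991] yaw_y -6.75 F [-5.3  2.3  2.7] M [0.42 1.27 0.01] w 0.0135 97.8137719631195
```

```bash
python3 -m crank '[1,0,0,0.05,0,1,0,0,0.05,0,1,0,0,0.05,0,1,0,0,0.05,0,1,0,0,0.05,0,1,0,0,0.05,0,1,0,0,0,0,1,0,0,0,0]'
python3 st.py
```

```text
time_s: 18.08
position: [0.5917, -0.0429, 0.0962]
tool_rot: [[0.117, 0.993, -0.003], [0.993, -0.117, 0.001], [0.001, -0.003, -1.0]]
ft_force: [-5.6, 2.0, 2.8]
grip_width: 0.0134
gripper_force: 97.8
t 18.0833 p [ 0.5917 -0.0429  0.0962] yaw_y -6.75 F [-5.6  2.   2.8] M [0.51 1.24 0.01] w 0.0134 97.81164765357971
```

```bash
python3 -m crank '[1,0.03,0,0.08,0,1,0.03,0,0.08,0,1,0,0,0.08,0,1,0,0,0.08,0,1,0,0,0.08,0,1,0,0,0.08,0,1,0,0,0,0,1,0,0,0,0]'
python3 st.py
```

```text
time_s: 18.75
position: [0.5917, -0.0424, 0.0913]
tool_rot: [[0.118, 0.993, -0.004], [0.993, -0.118, 0.001], [0.001, -0.004, -1.0]]
ft_force: [-6.5, 1.2, 1.0]
grip_width: 0.0134
gripper_force: 97.8
t 18.75 p [ 0.5917 -0.0424  0.0913] yaw_y -6.75 F [-6.5  1.2  1. ] M [ 0.35  1.26 -0.02] w 0.0134 97.79320478439331
```

```bash
python3 -m crank '[1,0.02,0,0.07,0,1,0,0,0.07,0,1,0,0,0.07,0,1,0,0,0.07,0,1,0,0,0.07,0,1,0,0,0.05,0,1,0,0,0,0,1,0,0,0,0]'
python3 st.py
```

```text
time_s: 19.42
position: [0.5917, -0.0423, 0.0872]
tool_rot: [[0.118, 0.993, -0.004], [0.993, -0.118, 0.001], [0.001, -0.004, -1.0]]
ft_force: [-5.3, 1.9, 1.2]
grip_width: 0.0135
gripper_force: 97.8
t 19.4167 p [ 0.5917 -0.0423  0.0872] yaw_y -6.75 F [-5.3  1.9  1.2] M [0.3  1.22 0.01] w 0.0135 97.78043031692505
```

```bash
python3 -m crank '[1,0.02,0,0.06,0,1,0,0,0.06,0,1,0,0,0.06,0,1,0,0,0.06,0,1,0,0,0.06,0,1,0,0,0.05,0,1,0,0,0,0,1,0,0,0,0]'
python3 st.py
```

```text
time_s: 20.08
position: [0.5918, -0.0422, 0.0838]
tool_rot: [[0.117, 0.993, -0.003], [0.993, -0.117, 0.001], [0.0, -0.003, -1.0]]
ft_force: [-5.7, 1.8, 0.7]
grip_width: 0.0137
gripper_force: 97.8
t 20.0833 p [ 0.5918 -0.0422  0.0838] yaw_y -6.75 F [-5.7  1.8  0.7] M [0.24 1.14 0.  ] w 0.0137 97.77743339538574
```

```bash
python3 -m crank '[1,0.02,0,0.06,0,1,0,0,0.06,0,1,0,0,0.06,0,1,0,0,0.06,0,1,0,0,0.06,0,1,0,0,0.05,0,1,0,0,0,0,1,0,0,0,0]'
python3 st.py
```

```text
time_s: 20.75
position: [0.5921, -0.0421, 0.0804]
tool_rot: [[0.118, 0.993, -0.003], [0.993, -0.118, 0.0], [0.0, -0.003, -1.0]]
ft_force: [-4.6, 0.2, 1.0]
grip_width: 0.0135
gripper_force: 97.8
t 20.75 p [ 0.5921 -0.0421  0.0804] yaw_y -6.75 F [-4.6  0.2  1. ] M [0.06 1.05 0.02] w 0.0135 97.7762496471405
```

```bash
python3 -m crank '[1,0,0,0.06,0,1,0,0,0.06,0,1,0,0,0.06,0,1,0,0,0.06,0,1,0,0,0.06,0,1,0,0,0.05,0,1,0,0,0,0,1,0,0,0,0]'
python3 st.py
```

```text
time_s: 21.42
position: [0.5925, -0.0422, 0.0769]
tool_rot: [[0.118, 0.993, -0.002], [0.993, -0.118, 0.0], [0.0, -0.002, -1.0]]
ft_force: [-5.1, -0.0, 1.9]
grip_width: 0.0137
gripper_force: 97.8
t 21.4167 p [ 0.5925 -0.0422  0.0769] yaw_y -6.76 F [-5.1 -0.   1.9] M [ 0.03  1.05 -0.03] w 0.0137 97.78005123138428
```

```bash
python3 -m crank '[1,0,0,0.08,0,1,0,0,0.08,0,1,0,0,0.08,0,1,0,0,0.08,0,1,0,0,0.08,0,1,0,0,0.08,0,1,0,0,0,0,1,0,0,0,0]'
python3 st.py
```

```text
time_s: 22.08
position: [0.5925, -0.0422, 0.072]
tool_rot: [[0.118, 0.993, -0.001], [0.993, -0.118, 0.0], [0.0, -0.001, -1.0]]
ft_force: [-4.4, 0.6, 1.3]
grip_width: 0.0134
gripper_force: 97.8
t 22.0833 p [ 0.5925 -0.0422  0.072 ] yaw_y -6.76 F [-4.4  0.6  1.3] M [ 0.11  0.97 -0.02] w 0.0134 97.75572896003723
```

```bash
python3 -m crank '[1,0,0,0.08,0,1,0,0,0.08,0,1,0,0,0.08,0,1,0,0,0.08,0,1,0,0,0.08,0,1,0,0,0.08,0,1,0,0,0.05,0,1,0,0,0,0]'
python3 st.py
```

```text
time_s: 22.75
position: [0.5926, -0.0423, 0.0668]
tool_rot: [[0.118, 0.993, -0.001], [0.993, -0.118, 0.0], [0.0, -0.001, -1.0]]
ft_force: [-5.6, 0.2, 1.3]
grip_width: 0.0136
gripper_force: 97.8
t 22.75 p [ 0.5926 -0.0423  0.0668] yaw_y -6.76 F [-5.6  0.2  1.3] M [0.07 0.98 0.02] w 0.0136 97.76663661003113
```

About 3 mm is left. I'll go in small steps until the collar makes contact.

```bash
python3 -m crank '[1,0,0,0.05,0,1,0,0,0.05,0,1,0,0,0.05,0,1,0,0,0.04,0,1,0,0,0.03,0,1,0,0,0.03,0,1,0,0,0,0,1,0,0,0,0]'
python3 st.py
python3 -m crank '[1,0,0,0.03,0,1,0,0,0.02,0,1,0,0,0.02,0,1,0,0,0.02,0,1,0,0,0,0,1,0,0,0,0,1,0,0,0,0,1,0,0,0,0]'
python3 st.py
```

```text
time_s: 23.42
position: [0.5925, -0.0423, 0.0643]
tool_rot: [[0.118, 0.993, -0.001], [0.993, -0.118, 0.0], [-0.0, -0.001, -1.0]]
ft_force: [-5.9, 1.0, 0.9]
grip_width: 0.014
gripper_force: 97.8
t 23.4167 p [ 0.5925 -0.0423  0.0643] yaw_y -6.76 F [-5.9  1.   0.9] M [ 0.08  1.01 -0.01] w 0.014 97.8203272819519
time_s: 24.08
position: [0.5926, -0.0423, 0.0638]
tool_rot: [[0.118, 0.993, -0.001], [0.993, -0.118, 0.0], [-0.0, -0.001, -1.0]]
ft_force: [-5.3, 0.4, 4.4]
grip_width: 0.0135
gripper_force: 98.1
t 24.0833 p [ 0.5926 -0.0423  0.0638] yaw_y -6.76 F [-5.3  0.4  4.4] M [0.16 1.14 0.02] w 0.0135 98.14302206039429
```

```bash
python3 -m crank '[1,0,0,0.03,0,1,0,0,0.03,0,1,0,0,0.03,0,1,0,0,0,0,1,0,0,0,0,1,0,0,0,0,1,0,0,0,0,1,0,0,0,0]'
python3 st.py
```

```text
time_s: 24.75
position: [0.5931, -0.0423, 0.0637]
tool_rot: [[0.118, 0.993, 0.001], [0.993, -0.118, -0.0], [-0.0, 0.001, -1.0]]
ft_force: [-6.5, 0.9, 9.5]
grip_width: 0.0138
gripper_force: 98.8
t 24.75 p [ 0.5931 -0.0423  0.0637] yaw_y -6.76 F [-6.5  0.9  9.5] M [ 0.08  1.22 -0.02] w 0.0138 98.83384466171265
```

```bash
python3 -m crank '[8.5,0,0,0,0,8.5,0,0,0,0,8.5,0,0,0,0,8.5,0,0,0,0,8.5,0,0,0,0,8.5,0,0,0,0,8.5,0,0,0,0,8.5,0,0,0,0]'
python3 -m crank '[8.5,0,0,0,0,8.5,0,0,0,0,8.5,0,0,0,0,8.5,0,0,0,0,8.5,0,0,-0.5,0,8.5,0,0,-1,0,8.5,0,0,-1,0,8.5,0,0,-1,0]'
python3 -m crank '[8.5,0,0,-2,0,8.5,0,0,-2,0,8.5,0,0,-2,0,8.5,0,0,-2,0,8.5,-3,0,0,0,8.5,-3,0,0,0,8.5,-3,0,0,0,8.5,0,0,0,0]'
python3 - <<'E'
from h import *
W=optics.get_image("wrist");S=optics.get_image("scene")
a=cv2.resize(W["color"],(450,338));b=cv2.resize(S["color"][170:260,200:320],(450,338),interpolation=3)
b2=W["color"]; cv2.imwrite("pics/f.png",cv2.resize(np.hstack([a,b]),(800,300))[:,:,::-1])
E
```

```text
time_s: 25.42
position: [0.593, -0.0423, 0.0626]
tool_rot: [[0.118, 0.993, 0.0], [0.993, -0.118, 0.0], [0.0, 0.0, -1.0]]
ft_force: [-0.3, 0.2, -0.2]
grip_width: 0.0851
gripper_force: 0.0
time_s: 26.08
position: [0.5932, -0.0424, 0.0991]
tool_rot: [[0.118, 0.993, 0.001], [0.993, -0.118, -0.0], [-0.0, 0.001, -1.0]]
ft_force: [-0.7, -0.2, 0.7]
grip_width: 0.0851
gripper_force: 0.0
time_s: 26.75
position: [0.582, -0.1362, 0.1788]
tool_rot: [[0.122, 0.993, 0.001], [0.993, -0.122, -0.002], [-0.002, 0.002, -1.0]]
ft_force: [-0.6, -0.5, -0.4]
grip_width: 0.085
gripper_force: 0.0
```

View pics/f.png

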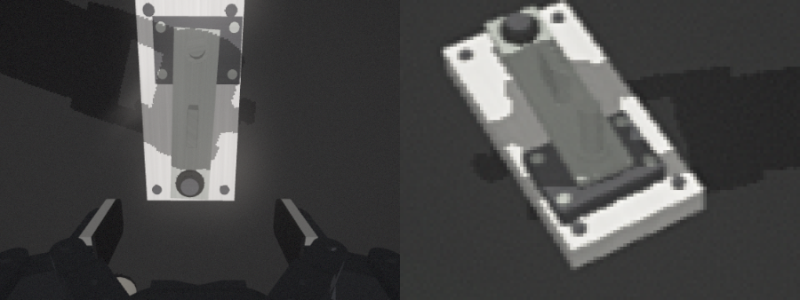

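The pin stands upright in the bracket, at about (197,48) in the left view. The collar met the bracket at a TCP height of 63.7 mm, the height I had worked out for flush seating. The fingers are clear, so I'm handing the job in.

```bash
python3 -c "
from rig import env
print(env.close_job())"
```

```text
the job is handed in; nothing more can be done
None
```

I swung the bracket back by its tab, drove the pin through both holes until its collar met the bracket, and left it standing released; vertical force read at most about 10 N, and I handed the job in at about 27 s.

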